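# Tip the short packet out of the packet rack and stand it on the board

### The arm

A 7-joint arm with a two-finger parallel gripper is mounted at the origin on a cart in front of the work surface, level with it; the furniture and walls round the work are solid. World frame = base frame: x ahead of the robot, y to its left, z up, the work surface at z = 0. Lengths are in mm, angles in rad, forces in N, time in s.
With the tool pointing down it reaches from about 425 to 975 mm from the base axis. Payload 16.7 kg.
Tool frame: the origin (TCP) lies midway between the tips of the shut fingers; the grasp point (between the pads) lies bot.grasp_offset behind it (bot.grasp_offset is the distance from the TCP to the grasp point, in mm); z points along the fingers, y is the line along which they close (so a half turn about z gives the same grasp; the last joint's range is limited). The gripper opens to 85 mm and grips with 20 to 120 N. Pads are 22 mm wide; open, the fingers measure 114 mm over their backs; the gripper's body (76 mm by 85 mm) begins 54 mm behind the grasp point. The pads swing forward as they close: fully open they stand 13 mm farther back than shut.
Start: joints at [-1.385, 0.426, 0.074, 1.606, -0.034, 1.111, -0.067], TCP at [221.796, 637.482, 231.302] pointing down, gripper open.
Joint ranges: [-2.85, 2.85], [-0.5, 2.14], [-1.23, 1.37], [0.21, 2.46], [-1.02, 4.16], [0.16, 2.05], [-2.73, 2.73]. Speed limits (rad/s): [1.89, 1.89, 2.39, 2.39, 3.01, 3.01, 3.01].

### API

Orientations are given as a unit quaternion [w, x, y, z].
In Python, from rig import bot, capture, camera_model, workorder gives the robot as it stands. The module is installed in compiled form; this text tells all that it offers.
- The arm moves only by the tool play_rows, never from a script. Its argument "moves" is a list that holds one entry, the list of rows, each a list of 7 numbers: the shift along the tool's x, y, z in mm, then the turn, a rotation vector about the tool's x, y, z in degrees, then the opening in per cent of the stroke, from 0 (shut) to 100 (fully open). In form: [[[x, y, z, ax, ay, az, grip], ...]]. A call has 1 to 12 rows; each row is the pose to reach, as a shift and turn from the pose commanded when the call began, along the tool's axes at that moment; what a row does not reach only later rows make up. A row lasts 1/12 s, in which the tool goes at most 41.7 mm and 7.16 degrees, less where a joint would pass 70% of its speed; a pose out of reach is approached as far as the arm can. A call with a gripper value outside its range is refused whole. The fingers move at their own pace and stop on an object; "grip_force" is the grip in N (left out, the last holds). Time passes only in rows, so rows that repeat a pose let the fingers close. It gives the time, the measured TCP pose, the force, the opening and the grip force at its end, in the units of the state.
- bot.sense(): the state, without advancing time (a new reading comes with each control period).
- capture(name): name is "side" or "top" or "wrist"; returns (picture, depth): 480x640x3 uint8, red, green, blue; 480x640 float32, mm along the optical axis (not along the pixel's ray), 0 where there is no reading.
- camera_model(name): a dict with "K" (3x3 intrinsics, pixels), "cam_to_world" (4x4, takes a point from camera to world coordinates); the wrist camera has in their place "mount" (4x4, takes a point from camera to tool coordinates, whose origin is the TCP and whose axes are the flange's). Camera axes: x right, y down, z forward; pixel columns grow to the right and rows downward; lengths in mm; the calibration is good to about 2 mm. A picture is of the moment at which its call begins: read the wrist's pose just before it. camera_model takes no time and is no camera call.
- workorder.hand_in(): hands the job in; it is judged then, once.
The state is a dict: "t": time; "joints": joint angles; "qd": joint speeds; "effort": joint torques, N m; "tool_pos": TCP position; "ee_rot": TCP orientation; "force": force on the tool from outside, world axes, zero at the start; "moment": the same for the moment, N m; "gripper_width": opening from 0.0 (shut) to 1.0 (fully open); "gripper_force": force on a finger pad.
Only numpy, scipy, OpenCV 4.12 (cv2) and the standard library are available. Lean on these libraries where they do the work, as an engineer would, in place of code of your own. Each camera call takes 0.05 s, during which the arm holds its last target. There are 200 camera calls.

### The job

Three cardboard packets stand tightly side by side in the wooden rack. Tip the shortest one out by its top edge, towards the robot, until it leans by itself on the rack's front rail and let go of it; then grip it by its narrow front part, lift it out and stand it upright near the middle of the square wooden board, leaving the two taller packets standing in their places in the rack.

Things in the scene. Friction and masses are not known exactly. Their poses are not given: they have to be found in the camera images.
- packet: Shortest of three cardboard packets in a fixed wooden rack: 64 (x) x 50 (y) x 150 (z) mm, 0.25 kg. Origin: centre of underside; z up; -x: its narrow front (spine), facing the robot's side. Foot 6 mm above the worktop, behind a lip (x -42 to -34 mm in its starting frame, 14 mm high); 2.5 mm gap to each neighbour. It balances at about 23 degrees of tip; short of that it falls back.
- tall_a: One of the two taller packets, 64 x 50 x 166 mm, in the same row (any order), centres 52.5 mm apart along y; origin and axes as the short one's. In any packet's starting frame the rack's front rail (radius 5 mm) runs along y at x -75.5 mm, 72 mm above the worktop: the tipped packet comes to rest on it at about 33 degrees.
- tall_b: The other taller packet, same size, origin and axes. Behind the packets is only a rod at x +38.5 mm, its top 65 mm above the worktop; above it the back is open, so closed fingers fit down behind a top edge. Rack side panels: 10 mm thick, centred 84.5 mm either side of the middle slot, 105 mm high beside the packets, 82 mm high in front (to x -90 mm).
- board: Fixed square wooden board lying on the worktop to the left of the rack, 160 x 160 x 14 mm. Origin: centre of its underside (top 14 mm above it); z up.

How it is judged:
By the outcome, as a careful person would: the job done as asked, in the order asked, and still so for the second after the job is handed in, with the robot touching nothing.
It also fails if it takes over 54 s, if anything falls off the work surface, if the arm or the gripper's body presses on something with over 40 N, if the wrist force passes 120 N, or if a joint passes its speed limit or range.

## Working session

There is one attempt and no reset: what is moved stays moved. The work goes in short steps, Python scripts to look and compute and a tool call to move; the robot and the scene stay as the last step left them, time stands still between calls to the robot, and variables do not carry over. Pictures are saved under pics/ and viewed, at most 10 in all, crops included, and the job is handed in when it is done.

Besides the shell and the picture viewer there is one more tool, called after "Emit:" by a JSON object that holds its "op" and its "data", one argument or row to a line. play_rows: Moves the arm, as the interface text tells. Its arguments: {"type":"object","properties":{"moves":{"type":"array","items":{"type":"array","items":{"type":"array","items":{"type":"number"}}}},"grip_force":{"type":"number"}},"required":["moves"]}

```bash
mkdir -p pics; python3 - <<'E'
from rig import bot,capture,camera_model
import cv2,numpy as np
s=bot.sense();print({k:np.round(v,3).tolist() for k,v in s.items()},bot.grasp_offset)
for n in("top","side"):
    p,d=capture(n);cv2.imwrite(f"pics/{n}1.png",p[:,:,::-1]);np.save(f"pics/{n}1.npy",d)
    m=camera_model(n);print(n,np.round(m["K"],1).tolist(),np.round(m["cam_to_world"],3).tolist())
print(np.round(camera_model("wrist")["mount"],3).tolist())
E
```

```text
{'t': 0.0, 'joints': [-1.385, 0.427, 0.074, 1.607, -0.034, 1.111, -0.067], 'qd': [-0.0, 0.001, -0.0, 0.0, -0.002, 0.002, 0.001], 'effort': [-0.001, -94.983, 3.761, -46.351, 0.019, 0.01, -0.0], 'tool_pos': [221.674, 637.133, 230.602], 'ee_rot': [-0.0, 0.167, 0.986, -0.001], 'force': [0.673, -0.626, -0.825], 'moment': [0.051, 0.022, 0.032], 'gripper_force': 0.0, 'gripper_width': 0.998} 18.700000000000003
top [[501.2, 0.0, 320.9], [0.0, 501.2, 236.4], [0.0, 0.0, 1.0]] [[-0.18, -0.772, 0.609, 30.403], [-0.984, 0.143, -0.11, 352.01], [-0.002, -0.619, -0.785, 706.156], [0.0, 0.0, 0.0, 1.0]]
side [[569.9, 0.0, 320.7], [0.0, 569.9, 235.6], [0.0, 0.0, 1.0]] [[-0.579, 0.326, -0.747, 1215.039], [0.815, 0.241, -0.526, 710.64], [0.008, -0.914, -0.406, 391.592], [0.0, 0.0, 0.0, 1.0]]
[[0.001, -0.956, -0.293, 73.189], [1.0, 0.001, -0.001, 0.094], [0.001, -0.293, 0.956, -141.732], [0.0, 0.0, 0.0, 1.0]]
```

View pics/top1.png

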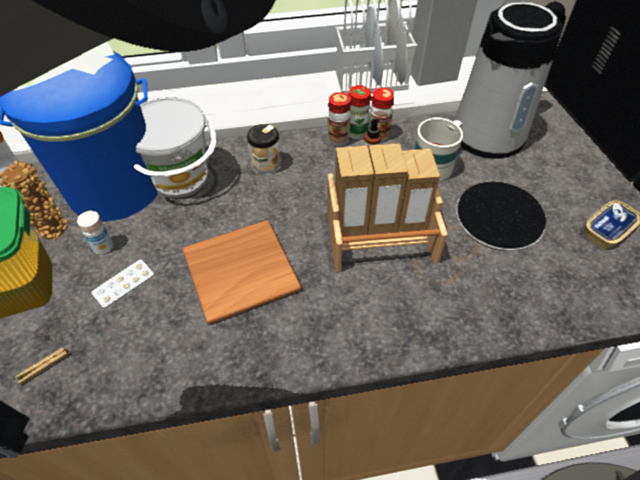

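View pics/side1.png

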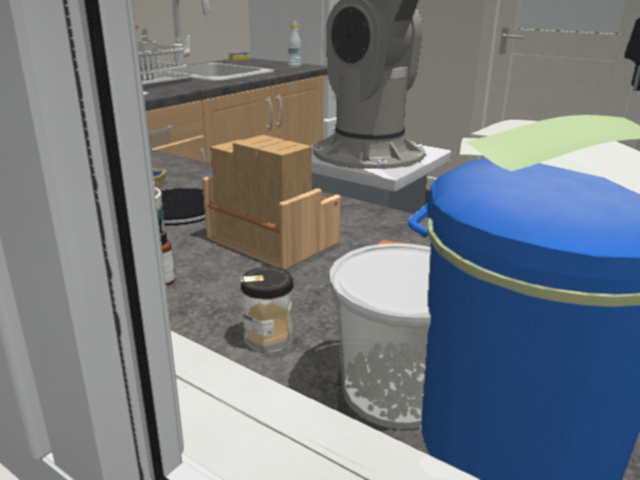

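The top view shows the rack around (385,205) with three packets, the rightmost (420,160) being lower, and the board around (241,270). The side view shows the packets' backs at (260,185), with the one at image left (the −y end) shorter. Next I take top-face heights and edges from depth.

```bash
cat > h.py <<'E'
import numpy as np,cv2
from rig import camera_model
def cloud(n,d):
    m=camera_model(n);K=m["K"];T=np.array(m["cam_to_world"])
    v,u=np.mgrid[:480,:640];P=np.stack([(u-K[0][2])/K[0][0]*d,(v-K[1][2])/K[1][1]*d,d],-1)
    W=P@T[:3,:3].T+T[:3,3];W[d<=0]=np.nan;return W
def pix2z(n,u,v,z):
    m=camera_model(n);T=np.array(m["cam_to_world"]);r=T[:3,:3]@np.linalg.inv(m["K"])@np.array([u,v,1.])
    return T[:3,3]+r*(z-T[2,3])/r[2]
E
python3 - <<'E'
from h import *
for n,b in(("top",(130,215,325,450)),("side",(120,200,200,320))):
    W=cloud(n,np.load(f"pics/{n}1.npy"))[b[0]:b[1],b[2]:b[3]].reshape(-1,3)
    for lo,hi in((150,162),(164,180)):
        p=W[(W[:,2]>lo)&(W[:,2]<hi)]
        q=p[np.abs(p[:,2]-np.median(p[:,2]))<4]
        r=cv2.minAreaRect(q[:,:2].astype(np.float32))
        print(n,lo,len(q),np.median(q[:,2]),r)
        
p=cv2.imread("pics/top1.png")
for z,l in((14,[(184,250),(266,222),(300,289),(209,320)]),):
    c=np.array([pix2z("top",u,v,z) for u,v in l]);print(c.round(1).tolist(),c.mean(0))
cv2.imwrite("pics/topc.png",cv2.resize(p[130:280,315:465],None,fx=4,fy=4,interpolation=cv2.INTER_CUBIC))
E
```

```text
top 150 1152 155.97868171553586 ((576.7332153320312, 148.2314453125), (156.16685485839844, 66.62306213378906), 87.15530395507812)
top 164 1959 171.93370439013597 ((580.3180541992188, 174.28990173339844), (102.79716491699219, 67.30652618408203), 85.2153549194336)
side 150 636 156.90696172622438 ((582.384521484375, 148.77056884765625), (157.20126342773438, 67.1530532836914), 86.3493881225586)
side 164 979 173.2014365805965 ((584.3296508789062, 174.94297790527344), (105.36122131347656, 66.65962219238281), 86.16048431396484)
[[580.7, 492.3, 14.0], [617.6, 346.2, 14.0], [466.3, 308.0, 14.0], [436.0, 455.9, 14.0]] [525.13664704 400.62707504  14.        ]
```

View pics/topc.png

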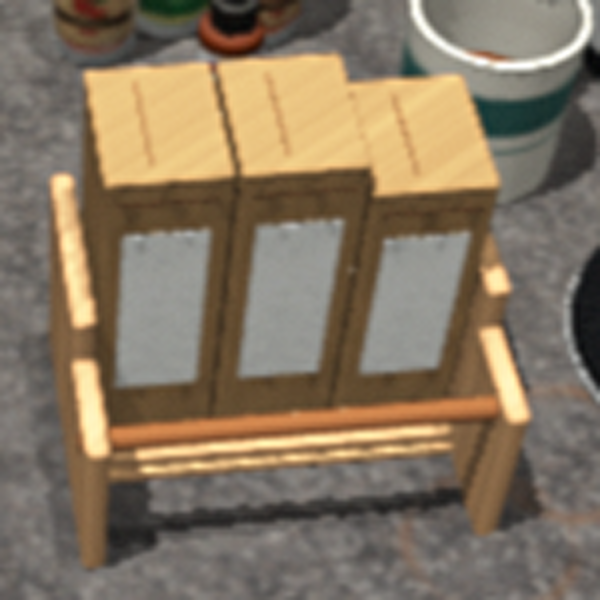

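The crop confirms that the rightmost (−y) packet is the shortest: its top is at crop (430,135), z≈156, against z≈172 for the other two. The side panel is at its right and the open rail is in front (300,420). Now I add a planner helper and check path clearance.

```bash
cat >> h.py <<'E'
from scipy.spatial.transform import Rotation as Rn
PSI=np.deg2rad(-4.3); RX=np.array([np.cos(PSI),np.sin(PSI),0]);RY=np.array([-np.sin(PSI),np.cos(PSI),0]);C=np.array([576.4,96.1,0])
def rack(x,y,z): return C+x*RX+y*RY+[0,0,z]
def tool(zdir,ydir):
    z=np.array(zdir,float);z/=np.linalg.norm(z);y=np.array(ydir,float);y-=z*(y@z);y/=np.linalg.norm(y)
    return np.stack([np.cross(y,z),y,z],1)
def pose():
    from rig import bot
    s=bot.sense();q=s["ee_rot"];return np.array(s["tool_pos"]),Rn.from_quat([q[1],q[2],q[3],q[0]]).as_matrix()
def rel(p0,R0,p,R):
    return (R0.T@(p-p0)).round(1).tolist()+np.rad2deg(Rn.from_matrix(R0.T@R).as_rotvec()).round(2).tolist()
E
python3 - <<'E'
from h import *
p,R=pose()
T=tool([0,0,-1],RY)
print(rack(55,-4,235),rel(p,R,rack(55,-4,235),T))
W=cloud("top",np.load("pics/top1.npy")).reshape(-1,3);W=W[~np.isnan(W).any(1)]
V=cloud("side",np.load("pics/side1.npy")).reshape(-1,3);V=V[~np.isnan(V).any(1)]
for A in(W,V):
  # corridor from start to goal
  a=np.array([222,637]);b=np.array([631,88]);d=(b-a)/np.linalg.norm(b-a)
  t=(A[:,:2]-a)@d;n=np.abs((A[:,:2]-a)@np.array([-d[1],d[0]]))
  for lo in range(-50,800,85):
    m=(n<90)&(t>lo)&(t<lo+85)&(A[:,2]<400);print(lo,m.sum(),np.percentile(A[m,2],99.5).round() if m.sum() else None,end=' | ')
  m=(A[:,0]>600)&(A[:,0]<690)&(A[:,1]>30)&(A[:,1]<140)&(A[:,2]<400);print("\nbehind",np.percentile(A[m,2],[50,99]) if m.any() else 0)
E
```

```text
[630.94526744  87.98742949 235.        ] [-567.0, -384.2, -3.8, -0.07, -0.0, -14.88]
-50 813 315.0 | 35 6151 326.0 | 120 8759 2.0 | 205 10283 14.0 | 290 6113 16.0 | 375 4848 16.0 | 460 5930 172.0 | 545 7820 174.0 | 630 1500 173.0 | 715 1703 95.0 | 
behind [156.01258295 173.30582999]
-50 106 313.0 | 35 563 348.0 | 120 0 None | 205 0 None | 290 404 2.0 | 375 1040 16.0 | 460 3936 173.0 | 545 7215 174.0 | 630 5414 173.0 | 715 1669 95.0 | 
behind [ 49.4138138  167.81253448]
```

Emit:
{"op": "play_rows", "data": {
  "moves": [
    [[-567, -384, -4, 0, 0, -14.9, 0], [-567, -384, -4, 0, 0, -14.9, 0], [-567, -384, -4, 0, 0, -14.9, 0], [-567, -384, -4, 0, 0, -14.9, 0], [-567, -384, -4, 0, 0, -14.9, 0], [-567, -384, -4, 0, 0, -14.9, 0], [-567, -384, -4, 0, 0, -14.9, 0], [-567, -384, -4, 0, 0, -14.9, 0], [-567, -384, -4, 0, 0, -14.9, 0], [-567, -384, -4, 0, 0, -14.9, 0], [-567, -384, -4, 0, 0, -14.9, 0], [-567, -384, -4, 0, 0, -14.9, 0]]
  ]
}}

```text
t: 1.1
tool_pos: [521.4, 234.7, 234.2]
ee_rot: [-0.0, 0.037, 0.999, -0.0]
force: [0.1, 0.5, -1.2]
gripper_width: 0.001
gripper_force: 0.0
```

Emit:
{"op": "play_rows", "data": {
  "moves": [
    [[-120, -138, 0, 0, 0, 0, 0], [-120, -138, 0, 0, 0, 0, 0], [-120, -138, 0, 0, 0, 0, 0], [-120, -138, 0, 0, 0, 0, 0], [-120, -138, 0, 0, 0, 0, 0], [-120, -138, 0, 0, 0, 0, 0], [-120, -138, 0, 0, 0, 0, 0], [-120, -138, 0, 0, 0, 0, 0]]
  ]
}}

```text
t: 1.77
tool_pos: [629.5, 90.8, 233.9]
ee_rot: [-0.0, 0.037, 0.999, 0.0]
force: [0.1, -0.3, 0.2]
gripper_width: -0.003
gripper_force: 0.0
```

```bash
python3 - <<'E'
from h import *
from rig import capture
p,R=pose();print(p)
print(rel(p,R,rack(55,-4,132),tool([0,0,-1],RY)))
im,d=capture("wrist");cv2.imwrite("pics/w1.png",im[:,:,::-1])
m=camera_model("wrist");K=np.array(m["K"]);M=np.array(m["mount"])
v,u=np.mgrid[:480,:640];P=np.stack([(u-K[0,2])/K[0,0]*d,(v-K[1,2])/K[1,1]*d,d],-1)[d>0]
W=(P@M[:3,:3].T+M[:3,3])@R.T+p
L=(W-C)@np.stack([RX,RY,[0,0,1]],1)
for lo,hi in((152,160),(168,176)):
    q=L[(L[:,2]>lo)&(L[:,2]<hi)&(abs(L[:,0])<60)&(L[:,1]>-40)&(L[:,1]<140)];print(len(q),np.percentile(q,[1,50,99],axis=0).round(1).tolist() if len(q) else 0)
E
```

```text
[629.5386404   90.76640457 233.85216772]
[-1.7, -2.7, 101.9, 0.01, -0.05, 0.05]
12016 [[-31.4, -25.1, 153.3], [-2.4, -0.4, 155.1], [30.8, 26.8, 156.9]]
27425 [[-31.1, 27.4, 169.2], [-2.0, 79.1, 171.0], [31.3, 127.6, 172.6]]
```

View pics/w1.png

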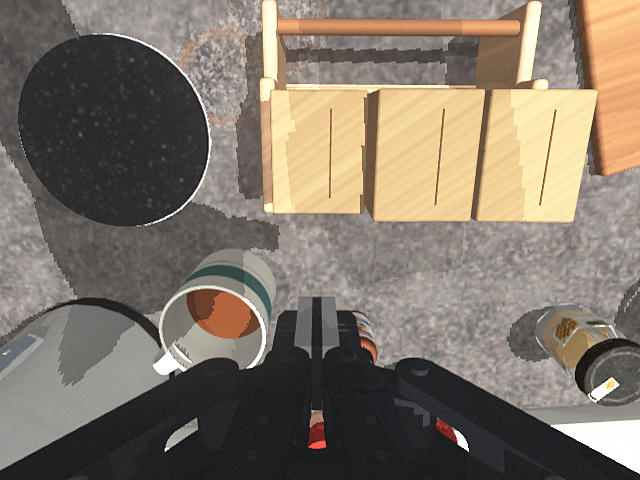

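The wrist view shows the shut fingers at (317,320), clear behind the short packet at (318,150), and the depth agrees with my model to 1–2 mm. Now I descend.

Emit:
{"op": "play_rows", "data": {
  "moves": [
    [[-2, -3, 35, 0, 0, 0, 0], [-2, -3, 70, 0, 0, 0, 0], [-2, -3, 103, 0, 0, 0, 0], [-2, -3, 103, 0, 0, 0, 0], [2, -3, 103, 0, 0, 0, 0], [6, -3, 103, 0, 0, 0, 0]]
  ]
}}

```text
t: 2.32
tool_pos: [624.2, 88.3, 133.0]
ee_rot: [0.001, 0.037, 0.999, 0.0]
force: [0.2, -1.1, 1.0]
gripper_width: -0.002
gripper_force: 0.0
```

Emit:
{"op": "play_rows", "data": {
  "moves": [
    [[4, 0, 0, 0, 0, 0, 0], [8, 0, -1, 0, 0, 0, 0], [12, 0, -3, 0, 0, 0, 0], [16, 0, -5, 0, 0, 0, 0], [20, 0, -7, 0, 0, 0, 0], [24, 0, -9, 0, 0, 0, 0], [28, 0, -11, 0, 0, 0, 0], [32, 0, -12, 0, 0, 0, 0], [36, 0, -13, 0, 0, 0, 0], [40, 0, -14, 0, 0, 0, 0], [44, 0, -15, 0, 0, 0, 0], [48, 0, -16, 0, 0, 0, 0]]
  ]
}}

```text
t: 3.32
tool_pos: [575.4, 91.1, 147.2]
ee_rot: [-0.0, 0.037, 0.999, -0.0]
force: [0.5, 0.3, 0.5]
gripper_width: 0.001
gripper_force: 0.1
```

```bash
python3 - <<'E'
from h import *
from rig import capture,bot
p,R=pose();print(p,(p-C)@RX,(p-C)@RY,bot.sense()["force"])
im,d=capture("side");cv2.imwrite("pics/s2.png",cv2.resize(im[100:280,180:380,::-1],None,fx=3,fy=3))
W=cloud("top",capture("top")[1]).reshape(-1,3);L=(W-C)@np.stack([RX,RY,[0,0,1]],1)
q=L[(abs(L[:,1])<20)&(L[:,0]>-130)&(L[:,0]<10)&(L[:,2]>85)&(L[:,2]<185)]
for a in range(-130,10,15):
    k=q[(q[:,0]>=a)&(q[:,0]<a+15)];print(a+7,len(k),np.median(k[:,2]) if len(k) else 0)
E
```

```text
[575.42852351  91.08800007 147.20931152] -0.5929485389374801 -5.070731892448141 [0.46372042 0.29047254 0.49350435]
-123 0 0
-108 0 0
-93 0 0
-78 365 144.88874575447153
-63 456 151.9076728839114
-48 239 158.8685689051058
-33 239 163.91672310660033
-18 203 167.97979443653946
-3 129 171.02429377837268
12 2 165.084965800141
```

View pics/s2.png

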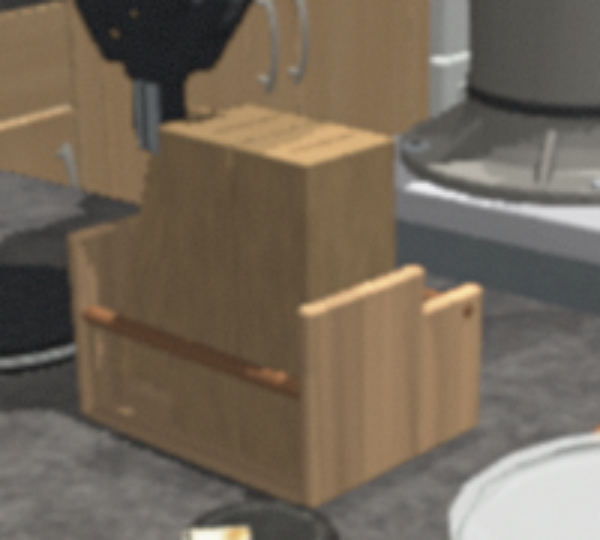

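The side crop shows the finger at (150,120) pulling the packet (hidden behind the tall ones), and both tall packets are upright. Depth gives about 20–25° of tip, so I continue.

Emit:
{"op": "play_rows", "data": {
  "moves": [
    [[3, 0, 0, 0, 0, 0, 0], [6, 0, -1, 0, 0, 0, 0], [9, 0, -1, 0, 0, 0, 0], [12, 0, -1, 0, 0, 0, 0], [15, 0, -1, 0, 0, 0, 0], [18, 0, -1, 0, 0, 0, 0], [21, 0, -1, 0, 0, 0, 0], [24, 0, -1, 0, 0, 0, 0], [27, 0, -1, 0, 0, 0, 0], [29, 0, -1, 0, 0, 0, 0], [29, 0, -1, 0, 0, 0, 0], [29, 0, -1, 0, 0, 0, 0]]
  ]
}}

```text
t: 4.42
tool_pos: [547.0, 93.3, 148.3]
ee_rot: [0.0, 0.037, 0.999, 0.0]
force: [0.5, -0.1, 0.1]
gripper_width: -0.004
gripper_force: 0.0
```

Emit:
{"op": "play_rows", "data": {
  "moves": [
    [[-10, 0, 0, 0, 0, 0, 0], [-15, 0, -10, 0, 0, 0, 0], [-15, 0, -45, 0, 0, 0, 0], [-15, 0, -80, 0, 0, 0, 0], [-15, 0, -120, 0, 0, 0, 0], [0, 0, -130, 0, 0, 0, 0], [40, 0, -130, 0, 0, 0, 0], [80, 0, -130, 0, 0, 0, 0], [120, 0, -130, 0, 0, 0, 0], [150, 0, -130, 0, 0, 0, 0], [150, 0, -130, 0, 0, 0, 0], [150, 0, -130, 0, 0, 0, 0]]
  ]
}}

```text
t: 5.42
tool_pos: [397.3, 104.7, 279.6]
ee_rot: [0.001, 0.037, 0.999, 0.001]
force: [0.3, -0.6, 0.4]
gripper_width: -0.004
gripper_force: 0.0
```

```bash
python3 - <<'E'
from h import *
from rig import capture,bot
p,R=pose();print(p,(p-C)@RX,(p-C)@RY,bot.sense()["force"])
im,d=capture("top");cv2.imwrite("pics/t3.png",cv2.resize(im[110:290,310:490,::-1],None,fx=3,fy=3))
W=cloud("top",d).reshape(-1,3);L=(W-C)@np.stack([RX,RY,[0,0,1]],1)
q=L[(abs(L[:,1])<22)&(L[:,0]>-130)&(L[:,0]<10)&(L[:,2]>40)&(L[:,2]<185)]
for a in range(-130,10,10):
    k=q[(q[:,0]>=a)&(q[:,0]<a+10)&(q[:,2]>125)];print(a+5,len(k),(np.median(k,axis=0).round(1).tolist(), np.percentile(k[:,1],[2,98])) if len(k)>20 else 0)
E
```

```text
[397.28367016 104.6511416  279.58235065] -179.25329499997505 -4.90284309213717 [ 0.33606156 -0.59387023  0.43276123]
-125 0 0
-115 0 0
-105 237 ([-105.1, -0.4, 136.1], array([-21.23471211,  21.24210219]))
-95 225 ([-95.4, -0.3, 142.5], array([-21.0855195 ,  20.92228244]))
-85 225 ([-85.0, -0.4, 148.2], array([-20.98442804,  21.11333457]))
-75 228 ([-75.1, 0.3, 154.5], array([-21.07643698,  20.97416421]))
-65 229 ([-65.0, 0.4, 160.8], array([-21.22854693,  20.88194757]))
-55 110 ([-57.7, -0.6, 165.4], array([-21.49158481,  21.13749876]))
-45 0 0
-35 0 0
-25 0 0
-15 0 0
-5 0 0
5 0 0
```

View pics/t3.png

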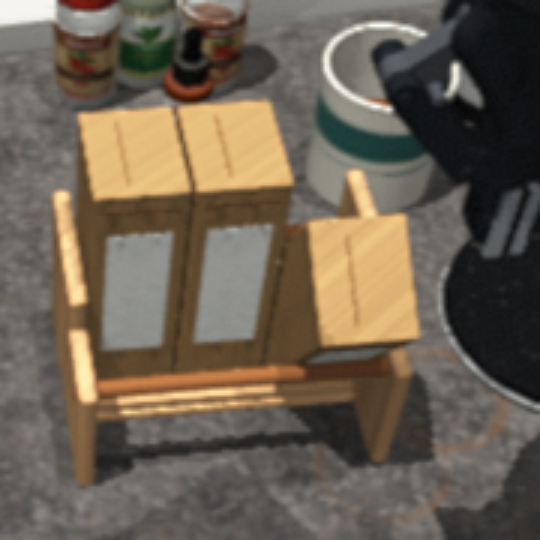

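The packet leans on the rail at about 32°, with its top face centred near crop (362,275) and the tall packets still standing. Now I compute the tilted grasp.

```bash
cat >> h.py <<'E'
def grasp(th,t,d,back=0):
    th=np.deg2rad(th);s,c=np.sin(th),np.cos(th);d=d+18.7-back
    return rack(-32-(150-d)*s+t*c,0,6+(150-d)*c+t*s), tool(s*RX-[0,0,c],RY)
E
python3 - <<'E'
from h import *
p,R=pose()
for b in(90,0):
    g,T=grasp(32.3,18,28,b);print(g,rel(p,R,g,T))
g,T=grasp(32.3,18,28,90);g2,_=grasp(32.3,18,28,0);print(rel(g,T,g2,T))
E
```

```text
[456.66240063 105.10311532 179.00745465] [-58.1, 4.8, 100.5, 0.07, -32.2, -0.0]
[504.61874033 101.49726003 102.93388966] [-106.1, 4.7, 176.6, 0.07, -32.2, -0.0]
[0.0, 0.0, 90.0, 0.0, 0.0, 0.0]
```

Emit:
{"op": "play_rows", "data": {
  "moves": [
    [[0, 5, 0, 0, -7, 0, 80], [-5, 5, 10, 0, -14, 0, 80], [-15, 5, 30, 0, -21, 0, 80], [-30, 5, 50, 0, -28, 0, 80], [-45, 5, 75, 0, -32.2, 0, 80], [-58, 5, 100, 0, -32.2, 0, 80], [-58, 5, 100, 0, -32.2, 0, 80], [-58, 5, 100, 0, -32.2, 0, 80], [-58, 5, 100, 0, -32.2, 0, 80], [-58, 5, 100, 0, -32.2, 0, 80]]
  ]
}}

```text
t: 6.3
tool_pos: [456.4, 103.9, 177.8]
ee_rot: [0.276, 0.037, 0.96, -0.011]
force: [0.3, -0.5, 0.6]
gripper_width: 0.8
gripper_force: 0.0
```

```bash
python3 - <<'E'
from h import *
from rig import bot,capture
p,R=pose();g,T=grasp(32.3,18,28,0);print(p,rel(p,R,g,T),bot.sense()["joints"],bot.sense()["gripper_width"])
cv2.imwrite("pics/w4.png",capture("wrist")[0][:,:,::-1])
E
```

```text
[456.41903581 103.92988949 177.83910471] [-1.1, 1.4, 89.1, -0.15, -0.21, -0.11] [-0.21891386 -0.03407056 -0.38515797  2.46016486  0.92359777  0.41916835
  0.08322912] 0.800260253593077
```

View pics/w4.png

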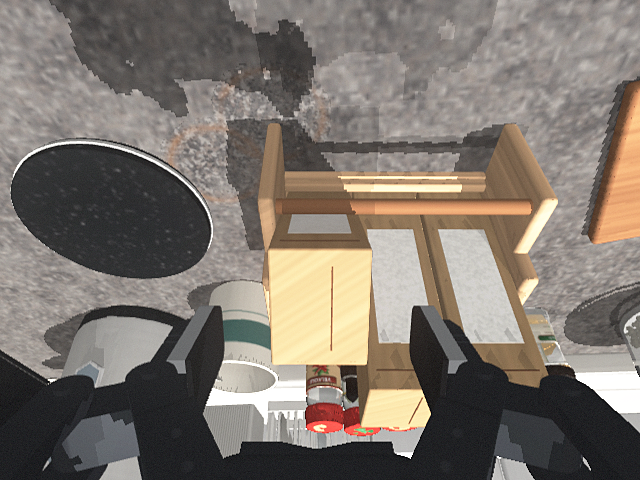

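The wrist view shows the packet's top face (268–370, 248–365) midway between the open fingers at (195,350) and (435,350). Joint 4 is near its limit, and advancing relieves it. I advance and close.

Emit:
{"op": "play_rows", "data": {
  "moves": [
    [[-1, 1, 20, 0, 0, 0, 80], [-1, 1, 40, 0, 0, 0, 80], [-1, 1, 60, 0, 0, 0, 80], [-1, 1, 75, 0, 0, 0, 80], [-1, 1, 89, 0, 0, 0, 80], [-1, 1, 89, 0, 0, 0, 80], [-1, 1, 89, 0, 0, 0, 80]]
  ]
}}

```text
t: 6.93
tool_pos: [504.3, 102.8, 104.0]
ee_rot: [0.277, 0.036, 0.96, -0.011]
force: [-0.4, 0.1, 0.5]
gripper_width: 0.797
gripper_force: 0.0
```

Emit:
{"op": "play_rows", "data": {
  "moves": [
    [[0, 0, 0, 0, 0, 0, 65], [0, 0, 0, 0, 0, 0, 55], [0, 0, 0, 0, 0, 0, 40], [0, 0, 0, 0, 0, 0, 40], [0, 0, 0, 0, 0, 0, 40], [0, 0, 0, 0, 0, 0, 40], [0, 0, 0, 0, 0, 0, 40]]
  ],
  "grip_force": 50
}}

```text
t: 7.52
tool_pos: [504.3, 102.8, 104.6]
ee_rot: [0.278, 0.036, 0.96, -0.01]
force: [-5.5, 0.8, 11.1]
gripper_width: 0.581
gripper_force: 54.2
```

```bash
python3 - <<'E'
from h import *
from rig import bot,capture
s=bot.sense();p,R=pose();g,T=grasp(32.3,18,28,0);print(p,rel(p,R,g,T),s["joints"],s["gripper_width"],s["gripper_force"],s["force"])
print("up150:",rel(p,R,p+[0,0,150],R), "up150 +pitch:",rel(p,R,p+[0,0,180],tool([0,0,-1],RY)))
E
```

```text
[504.29990333 102.78926081 104.61013706] [0.5, -1.3, 1.6, 0.04, 0.01, 0.01] [-0.21627365  0.21011386 -0.34063861  2.44451822  1.53885704  0.37961446
 -0.47870782] 0.5812862029302767 54.21609163284302 [-5.46468332  0.78446192 11.1340727 ]
up150: [-80.2, 0.1, -126.8, 0.0, 0.0, 0.0] up150 +pitch: [-96.2, 0.1, -152.1, 0.03, 32.31, 0.02]
```

Emit:
{"op": "play_rows", "data": {
  "moves": [
    [[-2.7, 0, -4.2, 0, 0, 0, 40], [-5.3, 0, -8.5, 0, 0, 0, 40], [-10.7, 0, -17, 0, 0, 0, 40], [-20, 0, -31.7, 0, 0, 0, 40], [-30, 0, -47.5, 0, 0, 0, 40], [-40, 0, -63.3, 0, 0, 0, 40], [-52, 0, -82.2, 0, 0, 0, 40], [-64, 0, -101.2, 0, 0, 0, 40], [-76, 0, -120, 0, 0, 0, 40], [-88, 0, -139, 0, 0, 0, 40], [-100, 0, -158, 0, 0, 0, 40], [-106, 0, -167.5, 0, 0, 0, 40]]
  ]
}}

```text
t: 8.52
tool_pos: [504.3, 102.8, 304.7]
ee_rot: [0.278, 0.036, 0.96, -0.01]
force: [0.9, -0.0, -1.2]
gripper_width: 0.579
gripper_force: 53.2
```

```bash
python3 - <<'E'
from h import *
from rig import bot,capture
s=bot.sense();p,R=pose();print(p,s["joints"],s["gripper_width"],s["gripper_force"],s["force"])
im,d=capture("top");cv2.imwrite("pics/t5.png",im[:,:,::-1])
# board refinement: wood-coloured px near z 14
W=cloud("top",d);hsv=cv2.cvtColor(im,cv2.COLOR_RGB2HSV)
m=(abs(W[...,2]-15)<6)&(W[...,1]>290)&(W[...,1]<510)&(W[...,0]>420)&(W[...,0]<640)&(hsv[...,1]>110)
print(m.sum(),cv2.minAreaRect(W[m][:,:2].astype(np.float32)),np.median(W[m],axis=0))
E
```

```text
[504.26001783 102.78682357 304.72007559] [-0.17019469 -0.15476539 -0.31783661  2.23120024  0.43167912  0.61505971
  0.70056054] 0.5788647944849505 53.19803237915039 [ 0.85943481 -0.02022224 -1.21494141]
7451 ((529.1882934570312, 401.2054443359375), (162.08180236816406, 159.43447875976562), 13.487936973571777) [520.89634521 402.87320648  13.6946448 ]
```

View pics/t5.png

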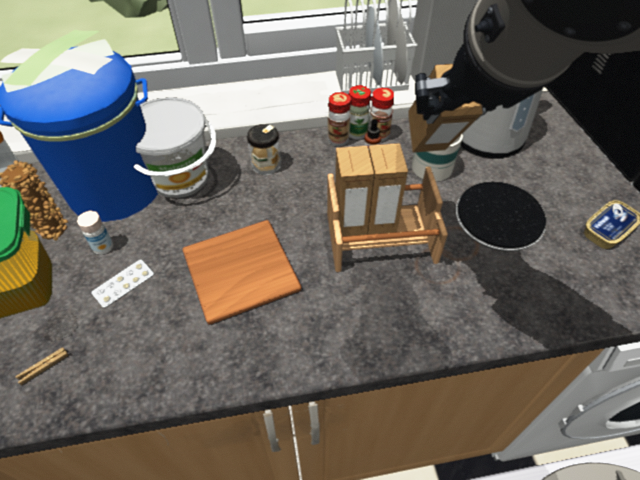

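The top view shows the packet held above the empty slot at (440,110), the two tall packets standing at (370,190), and the board at (241,270), centred at about (528,401). Now I set the packet upright and carry it over the board.

Emit:
{"op": "play_rows", "data": {
  "moves": [
    [[0, 0, 0, 0, 6, 0, 40], [0, 0, 0, 0, 12, 0, 40], [0, 15, 0, 0, 18, 0, 40], [0, 35, 0, 0, 24, 0, 40], [3, 60, -2, 0, 29, 0, 40], [5, 90, -3, 0, 32.3, 0, 40], [6, 125, -4, 0, 32.3, 0, 40], [8, 160, -5, 0, 32.3, 0, 40], [9, 200, -6, 0, 32.3, 0, 40], [11, 240, -7, 0, 32.3, 0, 40], [11, 270, -7, 0, 32.3, 0, 40], [11, 290, -7, 0, 32.3, 0, 40]]
  ]
}}

```text
t: 9.57
tool_pos: [511.5, 396.1, 300.5]
ee_rot: [-0.002, 0.036, 0.999, 0.0]
force: [0.4, -0.3, -1.6]
gripper_width: 0.578
gripper_force: 53.2
```

```bash
python3 - <<'E'
from h import *
from rig import bot,capture
s=bot.sense();p,R=pose();print(p,s["gripper_width"],s["force"])
print(rel(p,R,np.array([514,402,140]),tool([0,0,-1],RY)))
E
```

```text
[511.50311035 396.09890716 300.54386397] 0.5782208243128056 [ 0.4312701  -0.28783779 -1.56185546]
[-2.6, 6.0, 160.5, 0.01, -0.19, 0.17]
```

Emit:
{"op": "play_rows", "data": {
  "moves": [
    [[-1, 3, 15, 0, 0, 0, 40], [-2, 6, 40, 0, 0, 0, 40], [-2, 6, 65, 0, 0, 0, 40], [-2, 6, 90, 0, 0, 0, 40], [-2, 6, 115, 0, 0, 0, 40], [-2, 6, 135, 0, 0, 0, 40], [-2, 6, 150, 0, 0, 0, 40], [-2, 6, 160, 0, 0, 0, 40], [-2, 6, 160, 0, 0, 0, 40], [-2, 6, 160, 0, 0, 0, 40]]
  ]
}}

```text
t: 10.4
tool_pos: [514.9, 398.4, 141.6]
ee_rot: [-0.001, 0.037, 0.999, -0.0]
force: [1.2, 1.3, -1.8]
gripper_width: 0.58
gripper_force: 53.1
```

```bash
python3 - <<'E'
from h import *
from rig import bot,capture
s=bot.sense();p,R=pose();print(p,s["gripper_width"],s["force"])
im,d=capture("top");cv2.imwrite("pics/t6.png",cv2.resize(im[120:330,150:330,::-1],None,fx=3,fy=3))
W=cloud("top",d).reshape(-1,3);ax=np.stack([RX,RY,[0,0,1]],1);L=(W-p)@ax
# front spine face points (facing robot), below gripper
q=L[(abs(L[:,1])<20)&(L[:,0]>-40)&(L[:,0]<20)&(L[:,2]>-95)&(L[:,2]<-10)]
for a in range(-95,-10,12):
    k=q[(q[:,2]>=a)&(q[:,2]<a+12)];print(a+6,len(k),np.median(k,axis=0).round(1).tolist() if len(k)>5 else 0)
E
```

```text
[514.8908616  398.37905547 141.55221417] 0.580274897213355 [ 1.18119017  1.34269193 -1.76281827]
-89 114 [-17.2, -0.2, -88.6]
-77 117 [-17.0, 1.3, -76.6]
-65 113 [-17.1, 0.2, -65.0]
-53 132 [-16.9, -0.3, -53.1]
-41 130 [-16.7, -0.2, -41.1]
-29 137 [-16.7, 0.6, -29.0]
-17 139 [-16.5, -0.5, -17.0]
-5 11 [-16.2, -1.7, -10.3]
```

View pics/t6.png

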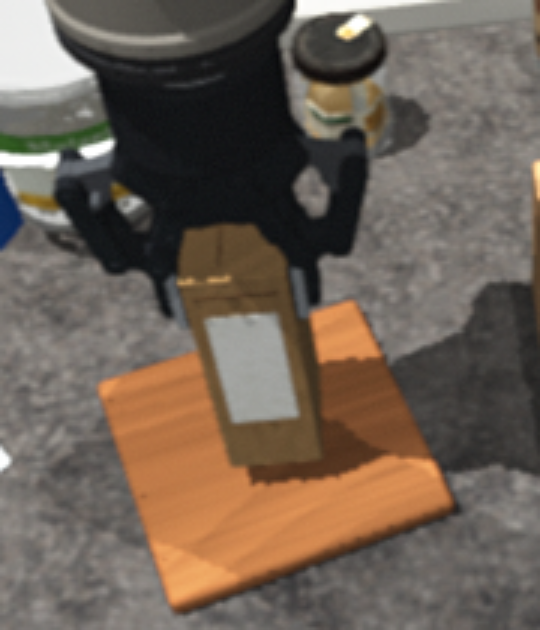

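The view shows the packet upright (face drift about 0.5°) and held over the middle of the board, with its bottom edge at crop (275,462). Now I lower it gently.

Emit:
{"op": "play_rows", "data": {
  "moves": [
    [[0, 1, 5, 0, 0, 0, 40], [0, 1, 10, 0, 0, 0, 40], [0, 1, 14, 0, 0, 0, 40], [0, 1, 17, 0, 0, 0, 40], [0, 1, 19, 0, 0, 0, 40], [0, 1, 20, 0, 0, 0, 40], [0, 1, 20, 0, 0, 0, 40]]
  ]
}}

```text
t: 11.03
tool_pos: [515.1, 399.5, 121.8]
ee_rot: [-0.001, 0.037, 0.999, -0.0]
force: [0.9, -0.8, -2.6]
gripper_width: 0.58
gripper_force: 53.3
```

Emit:
{"op": "play_rows", "data": {
  "moves": [
    [[0, 0, 0.5, 0, 0, 0, 40], [0, 0, 1, 0, 0, 0, 40], [0, 0, 1.5, 0, 0, 0, 40], [0, 0, 1.5, 0, 0, 0, 40]]
  ]
}}

```text
t: 11.37
tool_pos: [515.2, 399.6, 121.4]
ee_rot: [-0.001, 0.037, 0.999, 0.0]
force: [-5.0, -4.1, 14.6]
gripper_width: 0.577
gripper_force: 55.2
```

Emit:
{"op": "play_rows", "data": {
  "moves": [
    [[0, 0, -0.5, 0, 0, 0, 58], [0, 0, -0.5, 0, 0, 0, 62], [0, 0, -0.5, 0, 0, 0, 68], [0, 0, -0.5, 0, 0, 0, 75], [0, 0, -0.5, 0, 0, 0, 80], [0, 0, -0.5, 0, 0, 0, 80]]
  ]
}}

```text
t: 11.87
tool_pos: [515.2, 399.5, 120.6]
ee_rot: [-0.001, 0.037, 0.999, 0.0]
force: [0.1, -0.3, 0.5]
gripper_width: 0.797
gripper_force: 0.0
```

Emit:
{"op": "play_rows", "data": {
  "moves": [
    [[0, 0, -10, 0, 0, 0, 80], [0, 0, -25, 0, 0, 0, 80], [0, 0, -45, 0, 0, 0, 80], [0, 0, -70, 0, 0, 0, 80], [0, 0, -100, 0, 0, 0, 80], [0, 0, -130, 0, 0, 0, 80], [0, 0, -150, 0, 0, 0, 80], [0, 0, -150, 0, 0, 0, 80], [0, 0, -150, 0, 0, 0, 80]]
  ]
}}

```text
t: 12.62
tool_pos: [515.7, 399.9, 272.7]
ee_rot: [0.0, 0.037, 0.999, 0.001]
force: [-0.8, -1.1, -1.2]
gripper_width: 0.797
gripper_force: 0.0
```

```bash
python3 - <<'E'
from h import *
from rig import bot,capture
s=bot.sense();p,R=pose();print(p,s["gripper_width"],s["force"],s["t"])
im,d=capture("top");cv2.imwrite("pics/t7.png",im[:,:,::-1])
W=cloud("top",d).reshape(-1,3)
q=W[(abs(W[:,2]-164)<5)&(W[:,1]>330)&(W[:,1]<470)&(W[:,0]<620)];print(len(q),q.mean(0),q.std(0))
for n in("top","side"):
    W=cloud(n,capture(n)[1]).reshape(-1,3);L=(W-C)@np.stack([RX,RY,[0,0,1]],1)
    k=L[(abs(L[:,2]-172)<4)&(L[:,1]>10)&(L[:,1]<150)&(abs(L[:,0])<60)];print(n,len(k),np.percentile(k,[1,50,99],axis=0).round(1).tolist())
E
```

```text
[515.74553662 399.88984926 272.6691356 ] 0.7970627564444978 [-0.76421841 -1.09778508 -1.2068981 ] 12.6167
1208 [526.27393652 396.51107844 163.6056891 ] [19.19570495 14.42481493  1.18190538]
top 1953 [[-34.3, 28.3, 168.6], [-5.2, 79.9, 172.0], [29.4, 128.8, 174.2]]
side 1027 [[-29.7, 29.2, 168.2], [8.6, 86.9, 173.2], [33.8, 130.3, 174.2]]
```

View pics/t7.png

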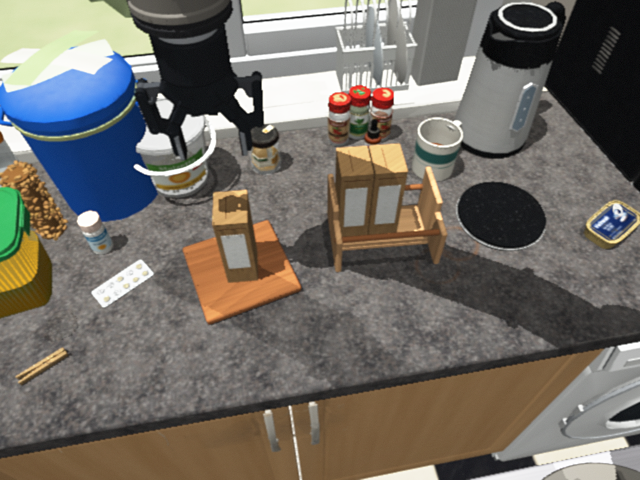

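The picture shows the short packet upright on the board at (237,235), the tall packets in place at (370,190), and the gripper clear.

```bash
python3 -c "
from rig import workorder
print(workorder.hand_in())"
```

```text
the job is handed in; nothing more can be done
None
```

The shortest packet was tipped onto the rail, let go, gripped by its front part and stood upright within about 5 mm of the board's centre. Both tall packets stand in their places, and the job was handed in at about 13 s.

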